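Load the glass plates into the reader, hood on, lever over

ROBOT

A 7-joint arm with a two-finger parallel gripper is mounted at the origin on the work surface. World frame = base frame: x ahead of the robot, y to its left, z up, the work surface at z = 0. Lengths are in m, angles in rad, forces in N, time in s.
With the tool pointing down it reaches from about 0.425 to 0.925 m from the base axis. Payload 6.8 kg.
Tool frame: the origin (TCP) lies on the front face of the gripper's body, between the roots of the fingers; the fingertips stand 73 mm ahead of it and the grasp point (between the pads) lies 54 mm ahead of it (env.nose_length is the distance from the TCP to the fingertips, in m); z points along the fingers, y is the direction in which the jaws open and shut (so a half turn about z gives the same grasp; the last joint's range is limited). The gripper opens to 85 mm and grips with 20 to 120 N. Pads are 22 mm wide; open, the fingers measure 114 mm over their backs; the gripper's body (76 mm by 85 mm) begins 54 mm behind the grasp point. The pads swing forward as they close: fully open they stand 13 mm farther back than shut.
Start: joints at [1.07, 0.477, 0.022, 1.555, -0.011, 1.109, -0.083], TCP at [0.258, -0.624, 0.304] pointing down, gripper open.
Joint ranges: [-2.96, 2.96], [-0.34, 2.1], [-1.41, 1.46], [0.24, 2.44], [-1.37, 4.51], [0.17, 1.92], [-2.96, 2.96]. Speed limits (rad/s): [2.39, 2.39, 3.14, 3.14, 3.14, 3.14, 3.14].

INTERFACE

Orientations are given as a unit quaternion [w, x, y, z].
In Python, from cell import env, kin, camera, calibration, job gives the robot as it stands. The module is installed in compiled form; this text tells all that it offers. Calls block until the motion is done:
- env.reach(position, orientation): joint-space move of the TCP to a pose.
- env.movel(position, velocity=0.15, rot=None, stop_force=None): straight line of the TCP; rot=None keeps the orientation; velocity is the mean speed in m/s. With stop_force (N) it stops when the force on the tool has changed by that much, and returns True; else False.
- env.goto_joints(angles): joint-space move.
- env.grip(opening, f_grip=None): finger opening in m; f_grip is the grip in N (None keeps the last); returns when the fingers have stopped.
- env.dwell(seconds).
- kin.inverse_kinematics(position, orientation): joint angles nearest the present ones, or None.
- env.get_state(): the state.
- camera(name): name is "scene" or "top" or "wrist"; returns (picture, depth): 384x512x3 uint8, blue, green, red; 384x512 float32, m along the optical axis (not along the pixel's ray), 0 where there is no reading.
- calibration(name): a dict with "fx", "fy", "cx", "cy" (pixels), "rvec" (rotation vector, rad) and "tvec" (3), from world to camera coordinates, as OpenCV has them. Camera axes: x right, y down, z forward; pixel columns grow to the right and rows downward; lengths in m; the calibration is good to about 2 mm. A picture is of the moment at which its call begins: read the wrist's pose just before it. calibration takes no time and is no camera call; for the wrist camera it gives the pose at the moment of the call.
A pose or a line that the arm cannot do raises env.PlanningError and nothing moves.
- job.job_done(): hands the job in, once; it reports no verdict.
The state is a dict: "time": time; "qpos": joint angles; "joint_velocities": joint speeds; "joint_torque": joint torques, N m; "tcp_pos": TCP position; "orientation": TCP orientation; "force": force on the tool from outside, world axes, zero at the start; "torque": the same for the moment, N m; "opening": finger opening in m.
Only numpy, scipy, OpenCV 4.12 (cv2) and the standard library are available. Lean on these libraries where they do the work, as an engineer would, in place of code of your own. Each camera call takes 0.05 s, during which the arm holds its last target.

TASK

Draw every glass plate that stands in the white draining rack up out of its slot and stand it upright in a bay of the reader's slotted stage, one plate to a bay, right down on the bay floor. When all are in, set the clear hood over them, flat on the reader and centred on the dark seal line, and then throw the reader's lever fully over to the far side. Do not let a plate topple and leave the other things on the bench where they are.

Things in the scene. Friction and masses are not known exactly. Their poses are not given: they have to be found in the camera images.
- plate1: one of up to five identical clear glass plates (some may be absent), 70 wide (its x) x 4 thick (its y) x 85 tall (its z), 70 g, standing on edge in the rack at the start; along its whole top edge runs a white plastic edge strip 9 thick x 14 tall (71 to 85 above the bottom edge) to pinch it by. Origin: middle of the bottom edge. Front and back, left and right are alike.
- plate2: one of up to five identical clear glass plates (some may be absent), 70 wide (its x) x 4 thick (its y) x 85 tall (its z), 70 g, standing on edge in the rack at the start; along its whole top edge runs a white plastic edge strip 9 thick x 14 tall (71 to 85 above the bottom edge) to pinch it by. Origin: middle of the bottom edge. Front and back, left and right are alike.
- plate3: one of up to five identical clear glass plates (some may be absent), 70 wide (its x) x 4 thick (its y) x 85 tall (its z), 70 g, standing on edge in the rack at the start; along its whole top edge runs a white plastic edge strip 9 thick x 14 tall (71 to 85 above the bottom edge) to pinch it by. Origin: middle of the bottom edge. Front and back, left and right are alike.
- plate4: one of up to five identical clear glass plates (some may be absent), 70 wide (its x) x 4 thick (its y) x 85 tall (its z), 70 g, standing on edge in the rack at the start; along its whole top edge runs a white plastic edge strip 9 thick x 14 tall (71 to 85 above the bottom edge) to pinch it by. Origin: middle of the bottom edge. Front and back, left and right are alike.
- plate5: one of up to five identical clear glass plates (some may be absent), 70 wide (its x) x 4 thick (its y) x 85 tall (its z), 70 g, standing on edge in the rack at the start; along its whole top edge runs a white plastic edge strip 9 thick x 14 tall (71 to 85 above the bottom edge) to pinch it by. Origin: middle of the bottom edge. Front and back, left and right are alike.
- rack: fixed white plastic draining rack, 96 (x) x 196 (y) x 10 high, five slots in a row along its y, 42 apart, the middle one at y = 0, each a gap between solid dividers: 7 wide, 76 long (x), 40 deep, slot floor 10 above the bench, divider tops 50 above it; plates in it stand 95 high over the bench. Origin: centre of the underside; z up.
- reader: fixed cream bench reader: base 200 (x) x 310 (y) x 40 high. On its top a grey slotted stage of five bays in a row along y (centre x 0, y +42), and beside it (y = -113) a lever with black knob. Round the stage a dark seal line, 126 x 222, shows where the hood's rim rests. Origin: centre of the underside; z up, x points away from the robot (within 0.2 rad).
- bay1 (a point): centre of the floor of the stage bay at reader y = -42, 40 above the bench; reader's axes. A bay is a gap 8 wide (y), 80 long (x), 40 deep between solid dividers whose lips (to 48 above the floor) flare to a 19 wide mouth; a plate stands in it with 5 play lengthwise and 2 each side, leaning up to 0.1 rad, its top 125 above the bench. Bays are 42 apart; any plate in any bay.
- bay2 (a point): centre of the floor of the stage bay at reader y = 0, 40 above the bench; reader's axes. A bay is a gap 8 wide (y), 80 long (x), 40 deep between solid dividers whose lips (to 48 above the floor) flare to a 19 wide mouth; a plate stands in it with 5 play lengthwise and 2 each side, leaning up to 0.1 rad, its top 125 above the bench. Bays are 42 apart; any plate in any bay.
- bay3 (a point): centre of the floor of the stage bay at reader y = 42, 40 above the bench; reader's axes. A bay is a gap 8 wide (y), 80 long (x), 40 deep between solid dividers whose lips (to 48 above the floor) flare to a 19 wide mouth; a plate stands in it with 5 play lengthwise and 2 each side, leaning up to 0.1 rad, its top 125 above the bench. Bays are 42 apart; any plate in any bay.
- bay4 (a point): centre of the floor of the stage bay at reader y = 84, 40 above the bench; reader's axes. A bay is a gap 8 wide (y), 80 long (x), 40 deep between solid dividers whose lips (to 48 above the floor) flare to a 19 wide mouth; a plate stands in it with 5 play lengthwise and 2 each side, leaning up to 0.1 rad, its top 125 above the bench. Bays are 42 apart; any plate in any bay.
- bay5 (a point): centre of the floor of the stage bay at reader y = 126, 40 above the bench; reader's axes. A bay is a gap 8 wide (y), 80 long (x), 40 deep between solid dividers whose lips (to 48 above the floor) flare to a 19 wide mouth; a plate stands in it with 5 play lengthwise and 2 each side, leaning up to 0.1 rad, its top 125 above the bench. Bays are 42 apart; any plate in any bay.
- seat (a point): centre of the stage on the reader's top face (40 above the bench), where the hood's origin lies when it is on; axes are the reader's.
- hood: loose clear box-shaped hood, open below: 126 (x) x 222 (y) x 104 high, walls 4, 350 g, mouth down on the bench, about a quarter turn from the reader. On top, in the middle, a grey rib to grip: 14 thick (x), 80 long (y), 36 high (104-140 above the rim). Inside 118 x 214 x 100: over the stage (86 x 195) and its 85 tall plates about 10 to spare. Origin: centre of the mouth, level with the rim; z up.
- hood_rib (a point): point in the hood's rib, 130 above the rim, on the hood's centre line; axes are the hood's.
- lever (a joint): angle of the reader's lever, rad: about 0 leaning to the reader's -x (towards the robot), 1.0 thrown fully over to the reader's +x. Pushed over with a few newtons; it stays where it is left.
- lever_tip (a point): centre of the black ball knob (26 dia) ending the lever, a 10 dia steel rod, 75 from pivot to here. Pivot at reader x = 0, y = -113, 62 above the bench, axis along reader y; the knob swings from x = -36 to +36, 128 to 137 above the bench. Below it a grey block 70 (x) x 50 (y) x 25 high. The knob's side is 31 from the hood's wall when that is on.
- amber_bottle: bystander, to be left alone: amber bottle, 52 dia x 115 high. Origin: centre of its underside.
- beaker: bystander, to be left alone: glass beaker, 64 dia x 85 high. Origin: centre of its underside.
- jar: bystander, to be left alone: white jar, 48 dia x 60 high. Origin: centre of its underside.
- weight: bystander, to be left alone: steel weight, 34 dia x 54 high. Origin: centre of its underside.
- dish: bystander, to be left alone: glass dish, 84 dia x 18 high. Origin: centre of its underside.
- cell_box: bystander, to be left alone: small carton, 60 x 90 x 30 high. Origin: centre of its underside.
Mind the look-alikes: they are no part of the job. Leave any blue, green or yellow look-alike of the plate4 alone.

How it is judged:
On the way, in this order (a step that is already met when the one before it is completed fails the run):
1. every plate stands in a bay of the reader, released (((horizontal distance between plate1 and bay1 below 0.01 m and z of plate1 in the frame of bay1 below 0.006 m) or (horizontal distance between plate1 and bay2 below 0.01 m and z of plate1 in the frame of bay2 below 0.006 m) or (horizontal distance between plate1 and bay3 below 0.01 m and z of plate1 in the frame of bay3 below 0.006 m) or (horizontal distance between plate1 and bay4 below 0.01 m and z of plate1 in the frame of bay4 below 0.006 m) or (horizontal distance between plate1 and bay5 below 0.01 m and z of plate1 in the frame of bay5 below 0.006 m)) and angle between each of plate1, plate2, plate3, plate4, plate5's own z axis and vertical below 0.2 rad and contact force between the fingers and plate1 below 0.5 N and ((horizontal distance between plate2 and bay1 below 0.01 m and z of plate2 in the frame of bay1 below 0.006 m) or (horizontal distance between plate2 and bay2 below 0.01 m and z of plate2 in the frame of bay2 below 0.006 m) or (horizontal distance between plate2 and bay3 below 0.01 m and z of plate2 in the frame of bay3 below 0.006 m) or (horizontal distance between plate2 and bay4 below 0.01 m and z of plate2 in the frame of bay4 below 0.006 m) or (horizontal distance between plate2 and bay5 below 0.01 m and z of plate2 in the frame of bay5 below 0.006 m)) and contact force between the fingers and plate2 below 0.5 N and ((horizontal distance between plate3 and bay1 below 0.01 m and z of plate3 in the frame of bay1 below 0.006 m) or (horizontal distance between plate3 and bay2 below 0.01 m and z of plate3 in the frame of bay2 below 0.006 m) or (horizontal distance between plate3 and bay3 below 0.01 m and z of plate3 in the frame of bay3 below 0.006 m) or (horizontal distance between plate3 and bay4 below 0.01 m and z of plate3 in the frame of bay4 below 0.006 m) or (horizontal distance between plate3 and bay5 below 0.01 m and z of plate3 in the frame of bay5 below 0.006 m)) and contact force between the fingers and plate3 below 0.5 N and ((horizontal distance between plate4 and bay1 below 0.01 m and z of plate4 in the frame of bay1 below 0.006 m) or (horizontal distance between plate4 and bay2 below 0.01 m and z of plate4 in the frame of bay2 below 0.006 m) or (horizontal distance between plate4 and bay3 below 0.01 m and z of plate4 in the frame of bay3 below 0.006 m) or (horizontal distance between plate4 and bay4 below 0.01 m and z of plate4 in the frame of bay4 below 0.006 m) or (horizontal distance between plate4 and bay5 below 0.01 m and z of plate4 in the frame of bay5 below 0.006 m)) and contact force between the fingers and plate4 below 0.5 N and ((horizontal distance between plate5 and bay1 below 0.01 m and z of plate5 in the frame of bay1 below 0.006 m) or (horizontal distance between plate5 and bay2 below 0.01 m and z of plate5 in the frame of bay2 below 0.006 m) or (horizontal distance between plate5 and bay3 below 0.01 m and z of plate5 in the frame of bay3 below 0.006 m) or (horizontal distance between plate5 and bay4 below 0.01 m and z of plate5 in the frame of bay4 below 0.006 m) or (horizontal distance between plate5 and bay5 below 0.01 m and z of plate5 in the frame of bay5 below 0.006 m)) and contact force between the fingers and plate5 below 0.5 N), for 0.2 s.
2. the hood sits on the reader over the plates, released (all of step 1 and horizontal distance between hood and seat below 0.012 m and z of hood in the frame of seat below 0.004 m and angle between hood's own z axis and vertical below 0.04 rad and angle between the y axis of hood and the y axis of reader, either way round below 0.12 rad and contact force between the fingers and hood below 0.5 N), for 0.2 s.
3. the lever is thrown over (horizontal distance between hood and seat below 0.012 m and z of hood in the frame of seat below 0.004 m and angle between hood's own z axis and vertical below 0.04 rad and angle between the y axis of hood and the y axis of reader, either way round below 0.12 rad and contact force between the fingers and hood below 0.5 N and value of joint lever above 0.85 rad), for 0.2 s.
At the end, for the whole second after the job is handed in: each plate present stands in a bay (10 mm of its centre, 6 mm of its floor, tilt under 0.2 rad); hood on the reader within 12 mm of the seat, flat (4 mm, 0.04 rad), square within 0.12 rad; lever beyond 0.85 rad; all released and at rest (all of step 1 and all of step 3 and linear speed of each of plate1, plate2, plate3, plate4, plate5, hood below 0.03 m/s); the robot touches nothing.
It fails at once if a plate topples (angle between any of plate1, plate2, plate3, plate4, plate5's own z axis and vertical above 0.9 rad).
It fails at once if one of the other things on the bench is shifted by more than 4 cm (distance of any of amber_bottle, beaker, jar, weight, dish, cell_box from where it was at the start of the episode above 0.04 m).
Of plate1, plate2, plate3, plate4, plate5 only 3 to 5 are there at a start; the rules pass over those that are not, and their reading is None.
At some moment in a run one of hood may be knocked a few centimetres aside while the robot is not near it.
It also fails if it takes over 210 s, if anything falls off the work surface, if the arm or the gripper's body presses on something with over 40 N, if the wrist force passes 120 N, or if a joint passes its speed limit or range.

## Working session

There is one attempt and no reset: what is moved stays moved. The work goes in short steps, each a Python script; the robot and the scene stay as the last script left them, time stands still between calls to the robot, and variables do not carry over. Pictures are saved under pics/ and viewed, and the job is handed in when it is done.

```bash
mkdir -p pics; ls; python3 - <<'E'
from cell import env,camera,calibration
import cv2
s=env.get_state();print(s)
for n in("scene","top","wrist"):
    p,d=camera(n);cv2.imwrite(f"pics/{n}0.png",p);c=calibration(n);print(n,c)
E
```

```text
pics
{'time': 0.0, 'qpos': array([ 1.06994847,  0.47780534,  0.02234772,  1.55649673, -0.01149735,
        1.10926878, -0.08311628]), 'joint_velocities': array([-2.63506281e-05,  8.85917555e-04,  1.13940905e-03, -4.75126268e-04,
        6.05667577e-04, -7.40104529e-04,  2.87876867e-04]), 'joint_torque': array([-9.20253515e-04, -5.96449864e+01,  1.60775967e+00, -2.81197500e+01,
        1.25712622e-02,  9.52205068e-03, -7.56697318e-06]), 'tcp_pos': array([ 0.25814974, -0.6231735 ,  0.30290311]), 'orientation': array([-8.90325376e-04,  9.80780207e-01,  1.95113634e-01, -2.50648497e-04]), 'force': array([-0.30438168, -0.18153138, -0.01597656]), 'torque': array([-0.00118504,  0.04345381, -0.06403073]), 'opening': 0.08546442635579478}
scene {'fx': 464.0785802375611, 'fy': 464.0785802375611, 'cx': 257.74416105387974, 'cy': 199.33127898599832, 'rvec': array([ 1.79094412,  1.65871367, -0.69862755]), 'tvec': array([-0.04227388, -0.3066462 ,  2.04355465])}
top {'fx': 430.94785247839957, 'fy': 430.94785247839957, 'cx': 257.61891919789167, 'cy': 194.95866042952846, 'rvec': array([ 2.11479199, -2.11267374,  0.19706738]), 'tvec': array([0.01886261, 0.56851382, 1.24562747])}
wrist {'fx': 276.94520778868366, 'fy': 276.94520778868366, 'cx': 253.06948826026684, 'cy': 193.6566240682669, 'rvec': array([-2.38358174,  1.59164429,  0.25710199]), 'tvec': array([-0.67347442, -0.0407513 ,  0.38100806])}
```

View pics/scene0.png

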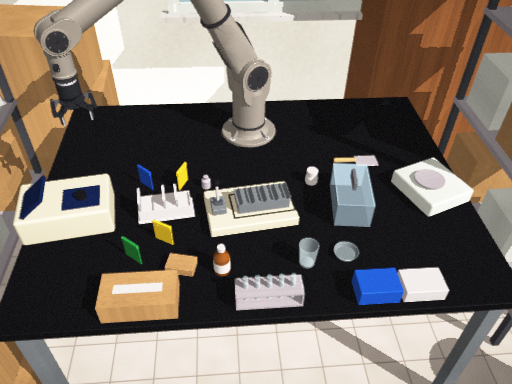

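View pics/top0.png

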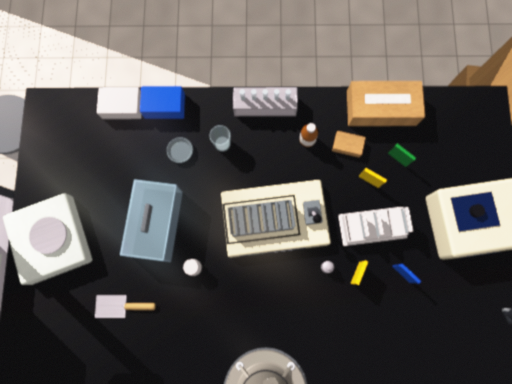

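View pics/wrist0.png

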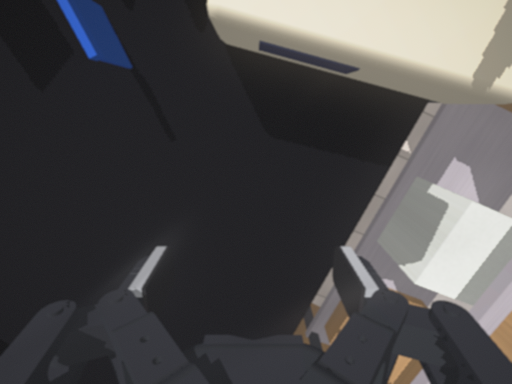

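The top view shows the rack at (375,226), the reader at (275,218) and the hood at (150,220). Coloured look-alike plates stand around the rack at (359,272), (406,273), (372,177) and (402,155). I'll enlarge the rack and reader next.

```bash
cat > h.py <<'E'
import numpy as np,cv2
from cell import env,kin,camera,calibration
from scipy.spatial.transform import Rotation as R
def cam(n):
    c=calibration(n);Rm=cv2.Rodrigues(np.array(c['rvec']))[0];K=np.array([[c['fx'],0,c['cx']],[0,c['fy'],c['cy']],[0,0,1]])
    return K,Rm,np.array(c['tvec']).reshape(3)
def ray(C,uv,z):
    K,Rm,t=C;uv=np.atleast_2d(uv).astype(float)
    d=(np.linalg.inv(K)@np.c_[uv,np.ones(len(uv))].T);d=(Rm.T@d).T;o=-Rm.T@t
    return o+d*((z-o[2])/d[:,2])[:,None]
def proj(C,P):
    K,Rm,t=C;p=(K@(Rm@np.atleast_2d(P).T+t[:,None])).T
    return p[:,:2]/p[:,2:]
def cloud(C,dep):
    K,Rm,t=C;v,u=np.mgrid[:dep.shape[0],:dep.shape[1]]
    p=np.stack([(u-K[0,2])/K[0,0]*dep,(v-K[1,2])/K[1,1]*dep,dep],-1)
    W=(p-t)@Rm;W[dep<=0]=np.nan;return W
def crop(im,x0,y0,x1,y1,f,name):
    cv2.imwrite('pics/'+name,cv2.resize(im[y0:y1,x0:x1],None,fx=f,fy=f,interpolation=cv2.INTER_CUBIC))
E
python3 - <<'E'
from h import *
for n in("top","scene"):
    p,d=camera(n);np.savez(n+'.npz',p=p,d=d)
    if n=="top":
        crop(p,330,190,420,260,8,'rack0.png');crop(p,210,170,340,265,6,'read0.png');crop(p,110,170,190,270,6,'hood0.png')
    else: crop(p,125,155,305,240,4,'rs0.png')
    W=cloud(cam(n),d)
    if n=="top":
        for uv in [(375,226),(275,190),(147,218),(130,200),(300,195),(250,217),(195,267),(180,150)]: print(uv,W[uv[1],uv[0]])
E
```

```text
(375, 226) [ 0.4757899  -0.33204316  0.04577884]
(275, 190) [ 0.58740148 -0.03366255  0.03889801]
(147, 218) [0.48669091 0.32931075 0.13554017]
(130, 200) [0.54396473 0.39008465 0.10427075]
(300, 195) [ 0.57158831 -0.10990773  0.03980161]
(250, 217) [0.495917   0.04104565 0.09281649]
(195, 267) [0.35330209 0.20149747 0.06147603]
(180, 150) [0.72608743 0.26981399 0.00454292]
```

View pics/rack0.png

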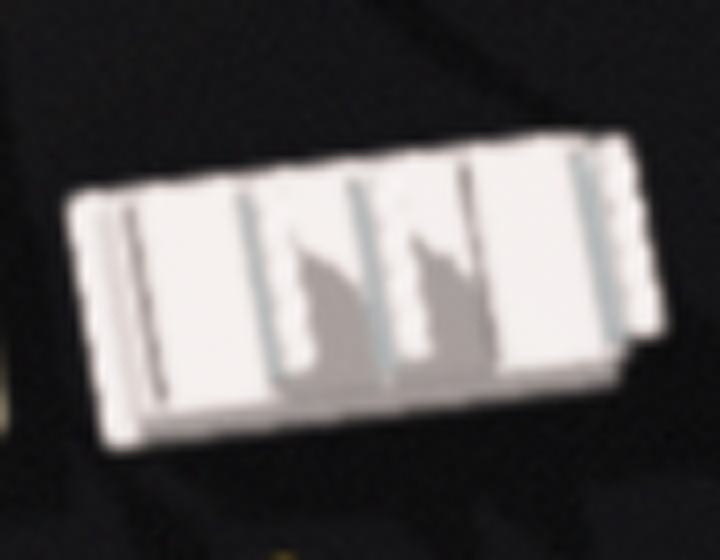

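View pics/read0.png

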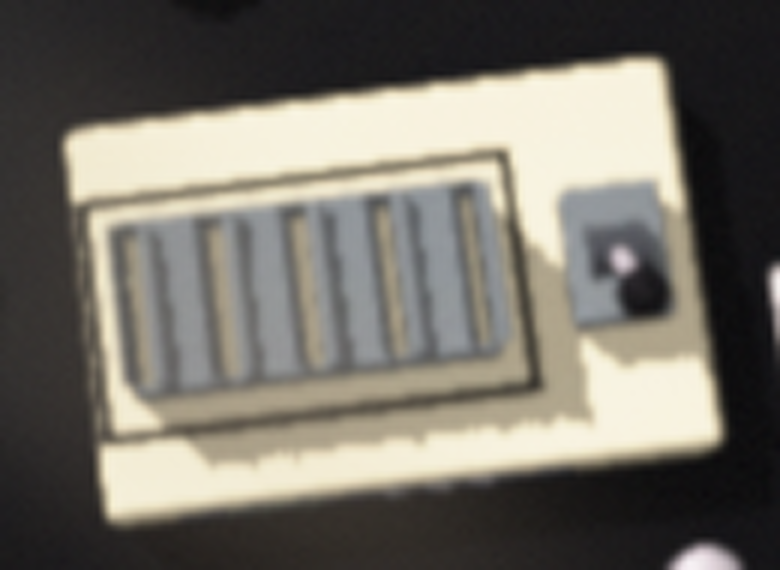

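View pics/hood0.png

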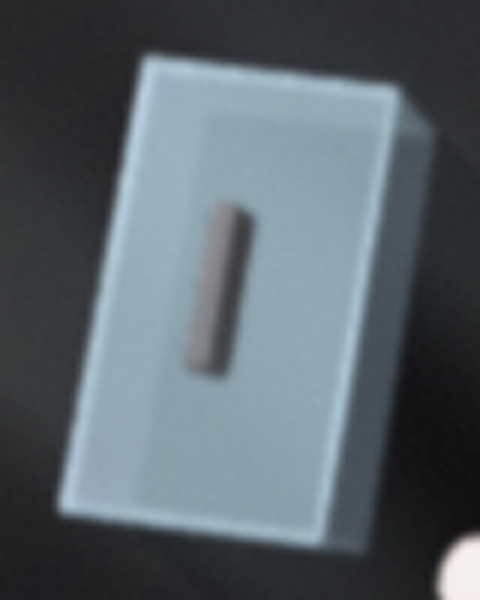

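View pics/rs0.png

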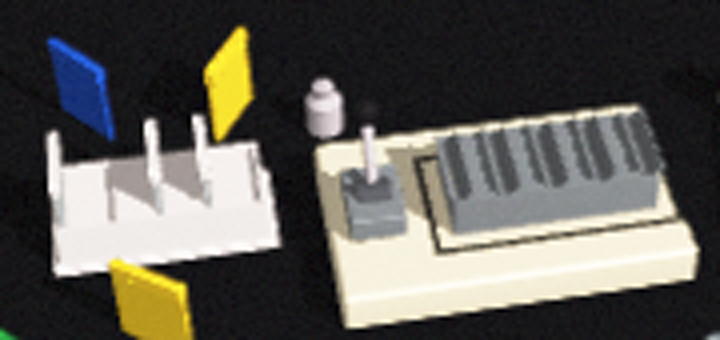

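The rack crop shows three white strips, at zoomed (290,280), (410,260) and (640,235). The slots at (145,300) and (480,270) look empty. I'll measure the geometry from depth and rays.

```bash
python3 - <<'E'
from h import *
z=np.load('top.npz');p,d=z['p'],z['d'];C=cam('top');W=cloud(C,d)
roi=np.zeros(d.shape,bool);roi[195:260,330:425]=1
m=(roi&(W[...,2]>0.075)).astype(np.uint8)
n,l,st,c=cv2.connectedComponentsWithStats(m)
for i in range(1,n):
    if st[i,4]<5: continue
    P=W[l==i];r=cv2.minAreaRect(P[:,:2].astype(np.float32)*1000)
    print('strip',st[i],P[:,2].min(),np.nanmax(P[:,2]),r)
# rack: points z 0.03-0.06
m=roi&(W[...,2]>0.043)&(W[...,2]<0.056);P=W[m];print('rack',cv2.minAreaRect(P[:,:2].astype(np.float32)*1000),np.median(P[:,2]))
roi[:]=0;roi[170:265,205:340]=1
m=roi&(W[...,2]>0.035)&(W[...,2]<0.045);P=W[m];r=cv2.minAreaRect(P[:,:2].astype(np.float32)*1000);print('reader',r)
# by colour
hsv=cv2.cvtColor(p,cv2.COLOR_BGR2HSV)
m=((p.max(2)>90)&roi).astype(np.uint8);n,l,st,c=cv2.connectedComponentsWithStats(m);i=1+np.argmax(st[1:,4])
cn=max(cv2.findContours((l==i).astype(np.uint8),0,2)[0],key=cv2.contourArea)
print('reader col',cv2.minAreaRect((ray(C,cn[:,0]+0.0,0.04)[:,:2]*1000).astype(np.float32)))
m=roi&(W[...,2]>0.08)&(W[...,1]>-.08);P=W[m];print('stage',cv2.minAreaRect(P[:,:2].astype(np.float32)*1000),np.median(P[:,2]))
m=roi&(W[...,2]>0.1)&(W[...,1]<-.08);P=W[m];print('knob',np.median(P,0),len(P))
roi[:]=0;roi[170:270,110:190]=1
m=roi&(W[...,2]>0.097)&(W[...,2]<.11);P=W[m];print('hood',cv2.minAreaRect(P[:,:2].astype(np.float32)*1000),np.median(P[:,2]))
m=roi&(W[...,2]>0.13);P=W[m];print('rib',cv2.minAreaRect(P[:,:2].astype(np.float32)*1000),np.median(P[:,2]))
E
```

```text
strip [404 207   9  25 112] 0.0756073002045705 0.10159622263351843 ((491.4356994628906, -416.2691955566406), (69.27049255371094, 12.25478458404541), 10.000349044799805)
strip [376 211   8  24 103] 0.07608833662448468 0.10092162043773993 ((480.24822998046875, -332.87237548828125), (67.72776794433594, 10.077719688415527), 8.407485961914062)
strip [361 212   8  25 101] 0.07503443587675067 0.10182063412538564 ((476.83099365234375, -290.489990234375), (68.31450653076172, 10.557806015014648), 6.709539890289307)
rack ((482.47906494140625, -332.5240173339844), (82.32178497314453, 181.8398895263672), 7.208284854888916) 0.05082401108132929
reader ((474.8348388671875, -35.16041564941406), (260.5259704589844, 309.7570495605469), 6.8205037117004395)
reader col ((503.06695556640625, -31.152114868164062), (205.12757873535156, 313.1345520019531), 7.281254291534424)
stage ((499.061279296875, 10.115592956542969), (86.28462982177734, 190.2520751953125), 7.204139232635498) 0.08363577811538123
knob [ 0.48613748 -0.1466465   0.14038707] 70
hood ((490.3752136230469, 335.3898010253906), (128.52012634277344, 222.71482849121094), 82.73051452636719) 0.10392368896605758
rib ((489.7414245605469, 334.6550598144531), (14.708465576171875, 79.70301055908203), 82.51336669921875) 0.13877340829645493
```

Three plates stand in rack slots -84, 0 and +42. The blue and yellow look-alikes stand outside the rack on the bench. I'll hover the wrist camera over the rack and the reader to refine the poses.

```bash
cat >> h.py <<'E'
def q(a): return np.array([0,np.cos(a/2),np.sin(a/2),0.])
E
python3 - <<'E'
from h import *
a=np.radians(7.2)
for n,xy in(("wr",(.44,-.35)),("wd",(.46,0.01))):
    env.reach([*xy,.32],q(a))
    C=cam('wrist');p,d=camera('wrist');cv2.imwrite(f'pics/{n}.png',p);np.savez(n+'.npz',p=p,d=d,K=C[0],R=C[1],t=C[2])
    s=env.get_state();print(s['tcp_pos'],s['qpos'],-C[1].T@C[2],s['time'])
E
```

```text
[ 0.43918848 -0.35156698  0.31998666] [ 0.58491346  0.27820474 -0.02565938  1.80935887  0.00890007  1.05402126
 -0.89159331] [ 0.51919457 -0.34039197  0.39069893] 1.55
[0.46033197 0.00851881 0.31996738] [ 0.10173642  0.119337   -0.27588929  2.01281645  0.03855394  1.01427321
 -1.64037288] [0.54018179 0.01950503 0.39067146] 2.95
```

View pics/wr.png

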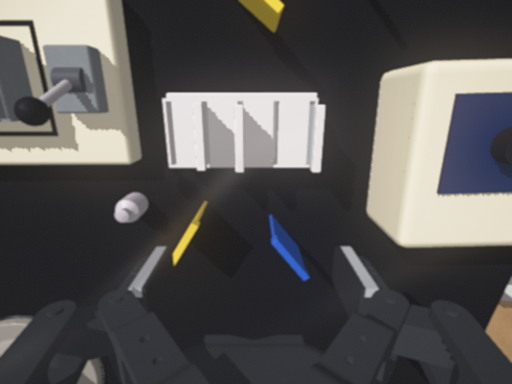

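View pics/wd.png

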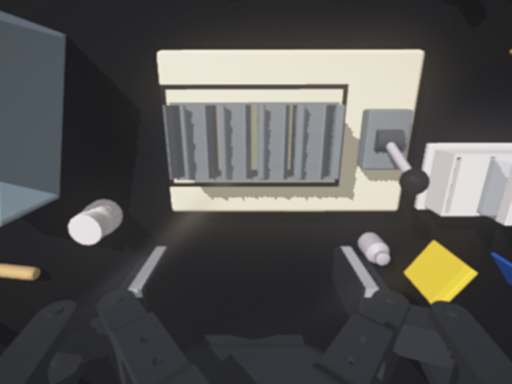

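The wrist view over the rack shows three strips at (201,135), (239,137) and (317,138), and empty slots at (170,135) and (276,130). The reader view shows the five bays at columns 175 to 335, the seal line, and the knob at (414,179). Next I compute the poses.

```bash
python3 - <<'E'
from h import *
def load(n):
    z=np.load(n+'.npz');return z['p'],z['d'],(z['K'],z['R'],z['t'])
p,d,C=load('wr');W=cloud(C,d)
roi=np.zeros(d.shape,bool);roi[85:180,155:335]=1
m=(roi&(W[...,2]>0.085)).astype(np.uint8)
n,l,st,c=cv2.connectedComponentsWithStats(m)
for i in range(1,n):
    if st[i,4]<20: continue
    P=W[l==i];t=P[P[:,2]>.09]
    print('strip',st[i],P[:,2].max(),np.median(P[:,2]),[cv2.minAreaRect(x[:,:2].astype(np.float32)*1000) for x in(P,t)])
m=roi&(W[...,2]>0.045)&(W[...,2]<0.055);P=W[m];print('rack',cv2.minAreaRect(P[:,:2].astype(np.float32)*1000),np.median(P[:,2]))
p,d,C=load('wd');W=cloud(C,d)
roi[:]=0;roi[40:220,150:430]=1
hsv=cv2.cvtColor(p,cv2.COLOR_BGR2HSV)
m=roi&(np.abs(W[...,2]-.04)<.004);P=W[m];print('readertop',cv2.minAreaRect(P[:,:2].astype(np.float32)*1000),np.median(P[:,2]))
roi2=roi.copy();roi2[:,350:]=0;roi2[:95]=0;roi2[190:]=0
m=roi2&(W[...,2]>.084)&(W[...,2]<.094);P=W[m];print('stage',cv2.minAreaRect(P[:,:2].astype(np.float32)*1000),np.median(P[:,2]))
# bay floors: points near z=.04 inside stage
a=np.radians(7.2);Rm=np.array([[np.cos(a),-np.sin(a)],[np.sin(a),np.cos(a)]])
o=np.array([.503,-.0311]);L=(W[...,:2]-o)@Rm
m=roi2&(np.abs(W[...,2]-.04)<.006)&(abs(L[...,0])<.03)&(L[...,1]>-.055)&(L[...,1]<.14)
print('floors',m.sum());y=L[m][:,1]
for k in range(5):
    s=y[abs(y-(-.042+.042*k))<.012]
    if len(s):print(k+1,s.min(),s.max(),len(s))
# dividers tops profile
m=roi2&(abs(L[...,0])<.03)&(W[...,2]>.085)
h,_=np.histogram(L[m][:,1],bins=np.arange(-.07,.16,.003));print(list(zip((np.arange(-.07,.16,.003)*1000).astype(int),h)))
m=roi.copy();m[:,:395]=0;m[:,430:]=0;m&=(W[...,2]>.11);print('knob',W[m].max(0),W[m].min(0))
E
```

```text
strip [193 103  14  68 678] 0.09752961279019513 0.09534463431115459 [((476.784423828125, -288.7982177734375), (69.98102569580078, 9.42766284942627), 7.239625930786133), ((476.784423828125, -288.7982177734375), (69.98102569580078, 9.42766284942627), 7.239625930786133)]
strip [235 105  10  67 575] 0.0977450026969588 0.09557964387105107 [((480.5719909667969, -330.5443115234375), (68.97167205810547, 9.109339714050293), 7.239538669586182), ((480.5487976074219, -330.4438171386719), (69.05218505859375, 8.699331283569336), 6.444150447845459)]
strip [311 105  15  67 692] 0.09812290592075884 0.09529700374470985 [((490.9602355957031, -413.8624572753906), (69.01893615722656, 9.650055885314941), 7.3084797859191895), ((490.96673583984375, -413.87921142578125), (69.02664184570312, 9.627906799316406), 7.422299861907959)]
rack ((481.95758056640625, -330.3091125488281), (80.87937927246094, 181.2827911376953), 7.116568565368652) 0.050614459089734984
readertop ((504.4254150390625, -29.108963012695312), (197.54542541503906, 308.40130615234375), 7.096488952636719) 0.04061435294158839
stage ((498.389739990
[... 1916 characters left out ...]
.int64(113)), (np.int64(98), np.int64(0)), (np.int64(101), np.int64(0)), (np.int64(104), np.int64(0)), (np.int64(107), np.int64(0)), (np.int64(110), np.int64(0)), (np.int64(113), np.int64(0)), (np.int64(116), np.int64(124)), (np.int64(119), np.int64(61)), (np.int64(122), np.int64(0)), (np.int64(125), np.int64(0)), (np.int64(128), np.int64(0)), (np.int64(131), np.int64(3)), (np.int64(134), np.int64(148)), (np.int64(137), np.int64(106)), (np.int64(140), np.int64(0)), (np.int64(143), np.int64(0)), (np.int64(146), np.int64(0)), (np.int64(149), np.int64(0)), (np.int64(152), np.int64(0)), (np.int64(155), np.int64(0))]
knob [ 0.50246491 -0.13106559  0.14536444] [ 0.47509013 -0.15441001  0.11007053]
```

```bash
cat >> h.py <<'E'
A=np.radians(7.15); O=np.array([.5035,-.0301])
Rm2=np.array([[np.cos(A),-np.sin(A)],[np.sin(A),np.cos(A)]])
def bay(k): return O+Rm2@[0,-.042+.042*(k-1)]
def st(): 
    s=env.get_state();print(round(s['time'],2),'tcp',s['tcp_pos'].round(4),'f',s['force'].round(2),'op',round(s['opening'],4))
E
cat > pick.py <<'E'
from h import *
def pick(xy):
    env.grip(.032,30)
    env.reach([*xy,.25],q(A));env.movel([*xy,.16],.15);st()
    print(env.movel([*xy,.143],.05,stop_force=6));st()
    env.grip(0,30);st()
    env.movel([*xy,.165],.04);st()
    env.movel([*xy,.31],.15);st()
def look(name):
    C=cam('wrist');p,d=camera('wrist');cv2.imwrite(f'pics/{name}.png',p);np.savez(name+'.npz',p=p,d=d,K=C[0],R=C[1],t=C[2])
def place(k):
    b=bay(k);env.movel([*b,.31],.2,rot=q(A));st()
    env.movel([*b,.225],.12);st()
    print('stop',env.movel([*b,.169],.04,stop_force=5));st()
E
python3 - <<'E'
from pick import *
pick((.4768,-.2896));look('p1')
E
```

```text
5.43 tcp [ 0.4775 -0.2894  0.1607] f [-0.37  0.65 -0.37] op 0.0319
False
5.92 tcp [ 0.4766 -0.2896  0.1427] f [-0.35 -0.65 -0.51] op 0.0317
6.25 tcp [ 0.477  -0.2897  0.1433] f [-0.16  0.49  1.2 ] op 0.0082
6.95 tcp [ 0.4768 -0.2896  0.1651] f [ 0.74  0.35 -1.3 ] op 0.0079
8.07 tcp [ 0.4763 -0.2893  0.309 ] f [-0.02  0.21  0.32] op 0.0081
```

View pics/p1.png

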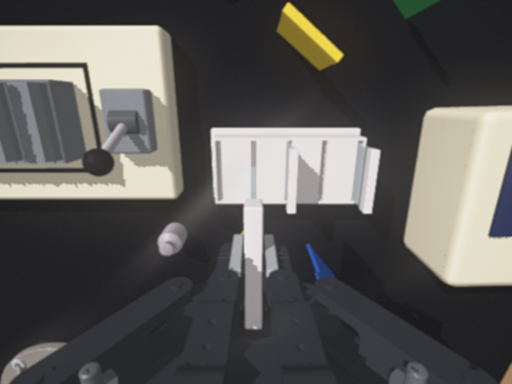

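The plate is gripped at (253,260) and hangs straight. I'll place it in bay 5.

```bash
python3 - <<'E'
from pick import *
place(5);look('p2')
p,d=camera('scene');crop(p,195,150,310,240,6,'p2s.png')
E
```

```text
10.19 tcp [0.4878 0.094  0.31  ] f [-0.31 -0.49 -0.51] op 0.0086
11.05 tcp [0.4883 0.095  0.2256] f [ 0.54 -0.07 -1.21] op 0.0084
stop True
12.22 tcp [0.4877 0.0949 0.1732] f [ 0.   -0.    6.35] op 0.0085
```

View pics/p2.png

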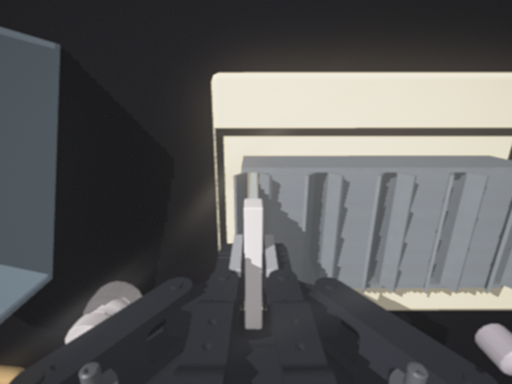

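View pics/p2s.png

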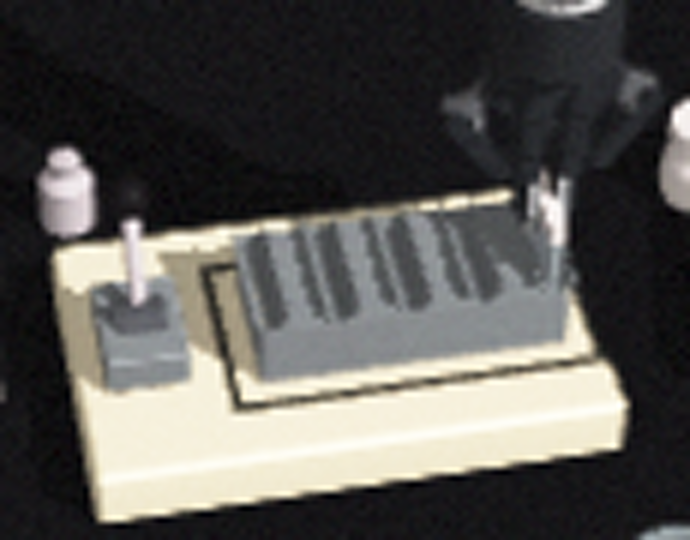

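Contact came at TCP z 0.1732, exactly the expected floor height, with no side force. I'll release it and do the next plate, into bay 3.

```bash
cat >> pick.py <<'E'
def release():
    env.grip(.032);s=env.get_state()['tcp_pos'];st()
    env.movel([s[0],s[1],.20],.06);env.movel([s[0],s[1],.30],.2);st()
E
python3 - <<'E'
from pick import *
release();look('p3')
pick((.4805,-.3317));place(3)
E
```

```text
12.68 tcp [0.4869 0.0946 0.1724] f [-0.66  0.05  0.11] op 0.0321
13.93 tcp [0.4863 0.0943 0.2989] f [-0.56  0.05  0.  ] op 0.032
16.53 tcp [ 0.4812 -0.3317  0.1607] f [ 0.27  0.37 -0.34] op 0.032
False
17.02 tcp [ 0.4804 -0.3316  0.1427] f [-0.62  0.54 -0.07] op 0.0318
17.35 tcp [ 0.4807 -0.3318  0.1433] f [0.36 0.23 1.96] op 0.0084
18.05 tcp [ 0.4804 -0.3316  0.165 ] f [-0.9   0.22 -1.7 ] op 0.0083
19.17 tcp [ 0.48   -0.3314  0.3089] f [0.75 0.   0.14] op 0.0081
21.03 tcp [0.4982 0.0106 0.3099] f [-0.76 -0.86 -0.71] op 0.0082
21.89 tcp [0.4987 0.0115 0.2256] f [-0.02  0.26 -0.85] op 0.0083
stop True
23.07 tcp [0.4981 0.0115 0.1732] f [-0.7   0.32  6.29] op 0.0083
```

View pics/p3.png

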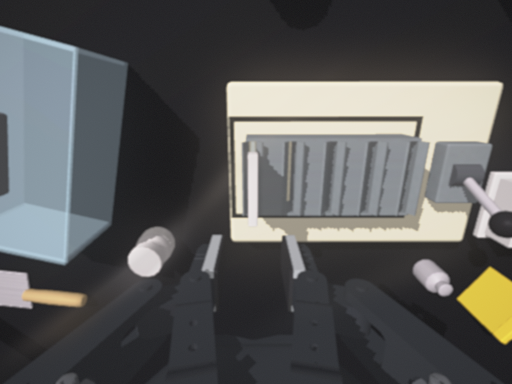

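The first plate stands upright in bay 5 at (252,190), and the second reached the floor of bay 3. I'll release it and do the third, into bay 1.

```bash
python3 - <<'E'
from pick import *
release()
pick((.4910,-.4151));place(1);release()
env.reach([.46,0.03,.32],q(A));look('p4')
p,d=camera('top');np.savez('top2.npz',p=p,d=d);cv2.imwrite('pics/top2.png',cv2.resize(p[60:330,60:450],None,fx=2,fy=2))
E
```

```text
23.42 tcp [0.4973 0.0114 0.1724] f [ 0.49 -0.03  0.14] op 0.0321
24.68 tcp [0.4967 0.0113 0.2989] f [-0.9   0.07 -0.47] op 0.0321
27.23 tcp [ 0.4917 -0.4152  0.1608] f [-0.73  0.9   0.1 ] op 0.032
False
27.72 tcp [ 0.4908 -0.415   0.1427] f [-0.24  0.23  0.75] op 0.0317
28.04 tcp [ 0.4912 -0.4152  0.1433] f [0.56 2.2  1.47] op 0.0086
28.74 tcp [ 0.4909 -0.415   0.165 ] f [-0.29 -0.22 -1.85] op 0.0085
29.86 tcp [ 0.4906 -0.4147  0.3088] f [-0.48 -0.56 -0.17] op 0.0085
31.73 tcp [ 0.5086 -0.0728  0.3099] f [ 0.03 -0.73 -0.6 ] op 0.0083
32.58 tcp [ 0.5092 -0.0719  0.2255] f [ 0.37 -0.41 -0.99] op 0.0081
stop True
33.76 tcp [ 0.5086 -0.0718  0.1732] f [-1.63 -0.82  4.72] op 0.0081
34.11 tcp [ 0.5078 -0.0717  0.1723] f [-1.04 -0.08  0.48] op 0.0317
35.37 tcp [ 0.5071 -0.0717  0.2989] f [-0.07 -0.34 -0.3 ] op 0.032
```

View pics/p4.png

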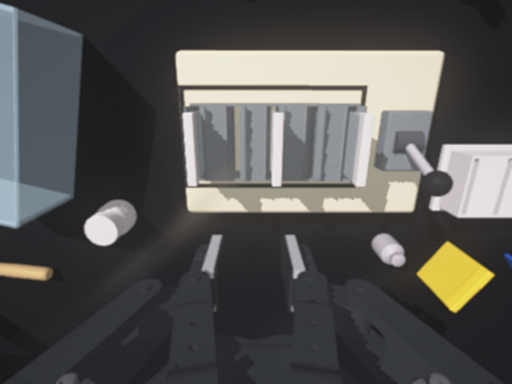

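View pics/top2.png

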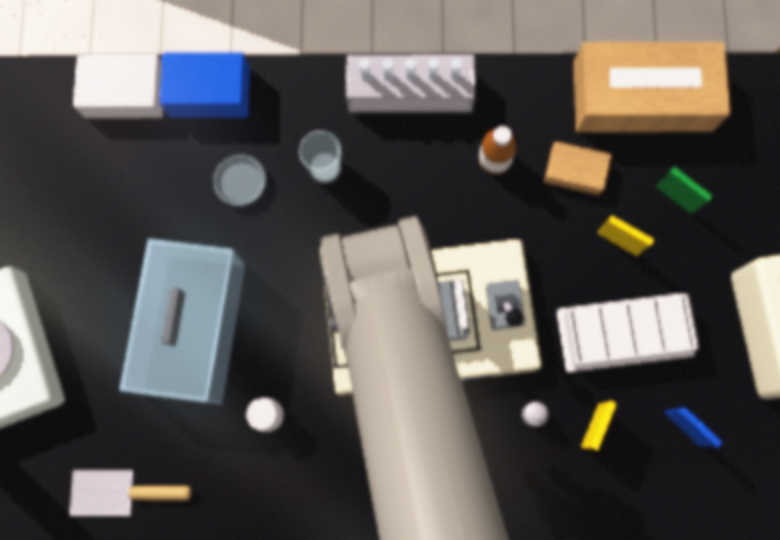

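All three plates stand in bays 5, 3 and 1, at (190,145), (277,148) and (361,148), and the rack is empty. Next I check plate heights and re-measure the hood's rib from above.

```bash
python3 - <<'E'
from pick import *
def load(n):
    z=np.load(n+'.npz');return z['p'],z['d'],(z['K'],z['R'],z['t'])
p,d,C=load('p4');W=cloud(C,d);L=(W[...,:2]-O)@Rm2
roi=np.zeros(d.shape,bool);roi[95:200,170:380]=1
m=(roi&(W[...,2]>.112)).astype(np.uint8);n,l,s,_=cv2.connectedComponentsWithStats(m)
for i in range(1,n):
    if s[i,4]<30: continue
    P=W[l==i];Q=L[l==i]
    print('strip loc',cv2.minAreaRect((Q*1000).astype(np.float32)),np.median(P[:,2]))
env.grip(.045)
env.reach([.42,.345,.36],q(np.radians(-7.3)));st();look('h1')
p,d,C=load('h1');W=cloud(C,d)
def mk(lo,hi):
    m=((W[...,2]>lo)&(W[...,2]<hi)&(abs(W[...,0]-.49)<.16)&(abs(W[...,1]-.335)<.12)).astype(np.uint8)
    n,l,s,_=cv2.connectedComponentsWithStats(m);i=1+np.argmax(s[1:,4]);P=W[l==i];return cv2.minAreaRect((P[:,:2]*1000).astype(np.float32)),np.median(P[:,2]),s[i]
print('rib',mk(.132,.15));print('top',mk(.098,.11))
E
```

```text
strip loc ((0.18434524536132812, 126.64392852783203), (9.638492584228516, 69.44696807861328), 89.922119140625) 0.12528033755197646
strip loc ((0.11540985107421875, 42.768558502197266), (68.90470123291016, 9.148296356201172), 0.06655463576316833) 0.12548472149067197
strip loc ((0.132720947265625, -40.676361083984375), (9.772858619689941, 69.21788787841797), 89.81517028808594) 0.12513027115021644
37.5 tcp [0.4208 0.3436 0.3597] f [-0.13 -0.07 -0.48] op 0.0448
rib (((489.57568359375, 338.1242370605469), (13.598515510559082, 79.07191467285156), 82.86241912841797), np.float64(0.14035223783663683), array([ 244,   72,   14,   82, 1121], dtype=int32))
top (((488.69696044921875, 337.99847412109375), (126.3498306274414, 221.65469360351562), 82.76869201660156), np.float64(0.10463516573042761), array([  188,     0,   125,   206, 22014], dtype=int32))
```

View pics/h1.png

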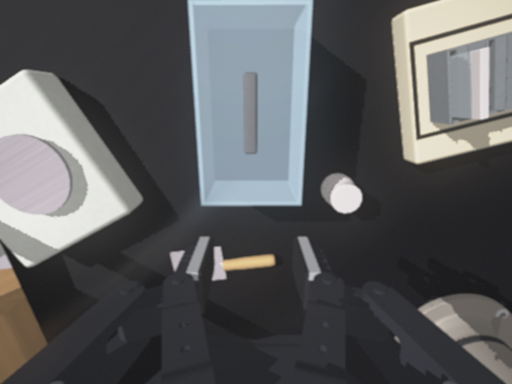

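The plates are within 1.5 mm of bay centres with tops at 0.125 m. The hood is unmoved, its rib at (250,112) in the wrist view, about (0.4895, 0.3365) in the world. I'll grasp it with the tool turned to suit joint 7.

```bash
python3 - <<'E'
from pick import *
xy=(.4893,.3365);qa=q(np.radians(172.8));qb=q(np.radians(97.15))
env.reach([*xy,.36],qa);st()
p,d=camera('wrist')
for z in (.36,.30,.222):
    pass
print(kin.inverse_kinematics([*bay(3),.222],qb),env.get_state()['qpos'])
env.movel([*xy,.20],.15);print(env.movel([*xy,.182],.04,stop_force=8));st()
env.grip(0,70);st();env.movel([*xy,.20],.04);st();env.movel([*xy,.365],.12);st()
look('h2');p,d=camera('scene');cv2.imwrite('pics/h2s.png',p)
E
```

```text
40.01 tcp [0.4892 0.3365 0.36  ] f [0.13 0.01 0.94] op 0.045
[ 0.62001234  0.449915   -0.94578383  2.00317188  0.46047019  0.91679276
 -0.44357822] [ 0.12171614  0.54858603 -1.18033859  1.6359718   0.52200862  1.31447263
  0.30042404]
False
41.88 tcp [0.4892 0.3365 0.1819] f [0.09 0.42 0.71] op 0.0447
42.26 tcp [0.4894 0.3368 0.1822] f [-0.19  0.29  0.12] op 0.0129
42.86 tcp [0.4893 0.3364 0.2   ] f [-0.35  0.19 -3.97] op 0.0129
44.38 tcp [0.4892 0.3362 0.3641] f [-0.1  0.4 -3.7] op 0.0132
```

View pics/h2.png

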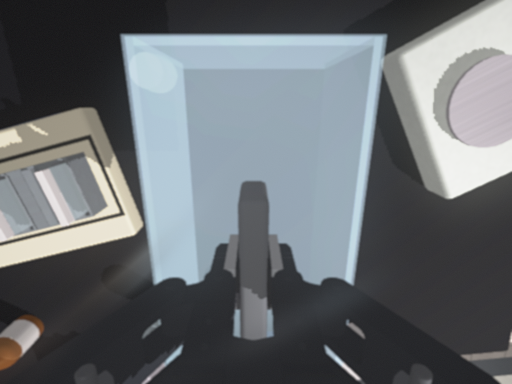

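View pics/h2s.png

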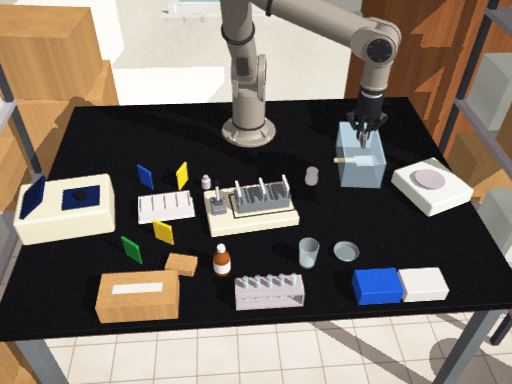

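The hood is lifted level, with its rib straight in the jaws at (254,250). I'll carry it over the reader and take a look before lowering.

```bash
python3 - <<'E'
from pick import *
qb=q(np.radians(97.15));b=bay(3)
env.movel([*b,.365],.15,rot=qb);st()
look('h3');p,d=camera('top');np.savez('top3.npz',p=p,d=d);crop(p,190,150,345,290,5,'h3t.png')
p,d=camera('scene');crop(p,150,90,350,250,4,'h3s.png')
E
```

```text
46.8 tcp [0.4983 0.0123 0.365 ] f [ 0.07 -0.76 -3.03] op 0.0128
```

View pics/h3.png

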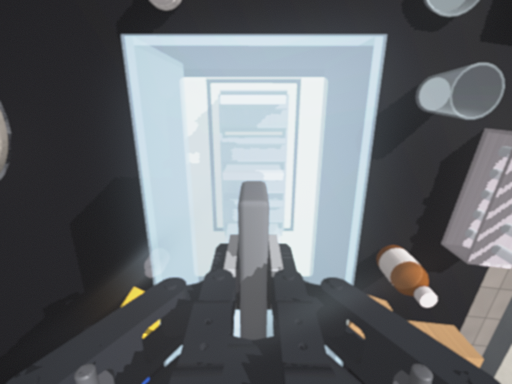

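View pics/h3t.png

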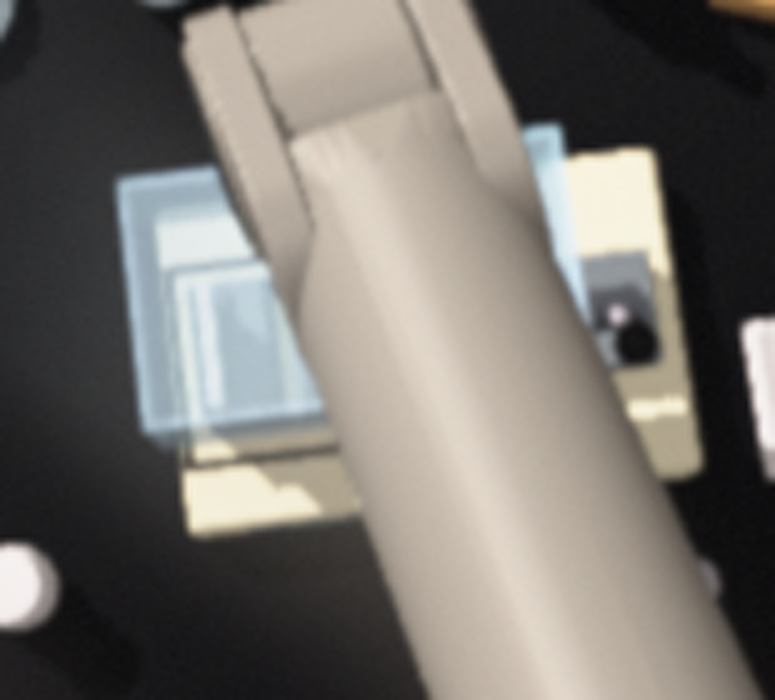

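View pics/h3s.png

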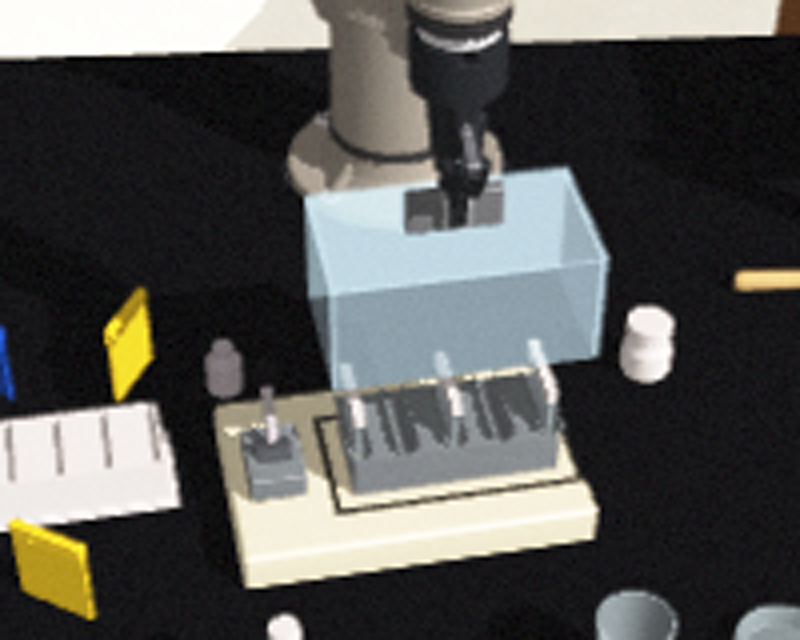

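The hood sits above the stage square with it; in the wrist view its top far corners are at about (122,36) and (386,36). I'll measure its centring against the seal line by rays.

```bash
python3 - <<'E'
from pick import *
z=np.load('h3.npz');p,d,C=z['p'],z['d'],(z['K'],z['R'],z['t']);W=cloud(C,d)
m=(W[...,2]>.27)&(W[...,2]<.30);m[170:]=0
print(np.median(W[m][:,2]),m.sum())
L=(W[...,:2]-bay(3))@Rm2;Q=L[m];print('hood top local x',Q[:,0].min(),Q[:,0].max(),'ymax',Q[:,1].max())
c=ray(C,[(121.5,35),(387,35)],np.median(W[m][:,2]))[:,:2];print((c-bay(3))@Rm2)
# seal line far corners
c=ray(C,[(208,81),(299,81)],.04)[:,:2];print('seal',(c-bay(3))@Rm2)
ed=np.where(m.any(0))[0];print(ed.min(),ed.max())
for r in(60,150):
  cs=np.where(m[r])[0];pp=ray(C,[(cs.min(),r),(cs.max(),r)],np.median(W[m][:,2]))[:,:2];print(r,(pp-bay(3))@Rm2)
E
```

```text
0.287640421853646 33616
hood top local x -0.0631871538931445 0.06398991363979792 ymax 0.11327901370779252
[[-0.06224493  0.11230188]
 [ 0.0634894   0.11253739]]
seal [[-0.05960903  0.10887978]
 [ 0.06111462  0.10909786]]
121 387
60 [[-0.06212637  0.10154954]
 [ 0.06319466  0.10177984]]
150 [[-0.06196499  0.05780049]
 [ 0.06328056  0.05801258]]
```

The hood is centred within about 1.5 mm of the seal, so I'll lower it.

```bash
python3 - <<'E'
from pick import *
b=bay(3)
env.movel([*b,.31],.1);st()
print(env.movel([*b,.232],.06,stop_force=6));st()
print(env.movel([*b,.217],.03,stop_force=6));st()
look('h4')
p,d=camera('scene');crop(p,150,90,350,250,4,'h4s.png')
E
```

```text
47.65 tcp [0.4986 0.0118 0.3103] f [ 0.59 -0.98 -2.41] op 0.0129
False
49.1 tcp [0.4985 0.0116 0.2324] f [-0.47 -0.14 -2.83] op 0.013
True
49.5 tcp [0.4989 0.0116 0.222 ] f [-0.06  0.24  6.39] op 0.0131
```

View pics/h4s.png

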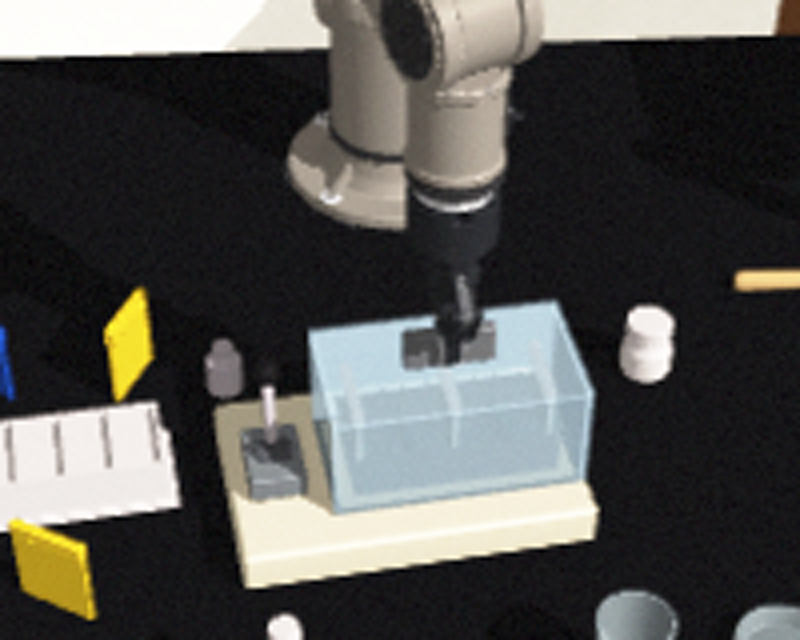

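The hood made contact at TCP z 0.222, the expected height for being flat on the reader. I'll release, rise, and check.

```bash
python3 - <<'E'
from pick import *
env.grip(.04);st();b=bay(3);env.movel([*b,.25],.06);env.movel([*b,.36],.2);st()
qa=q(A);env.reach([.42,0.0,.38],qa);look('h5')
z=np.load('h5.npz');p,d,C=z['p'],z['d'],(z['K'],z['R'],z['t']);W=cloud(C,d);L=(W[...,:2]-bay(3))@Rm2
m=((abs(W[...,2]-.144)<.006)&(abs(L[...,0])<.1)&(abs(L[...,1])<.15)).astype(np.uint8)
print('hood top',cv2.minAreaRect((L[m>0]*1000).astype(np.float32)),np.median(W[m>0][:,2]),np.percentile(W[m>0][:,2],[2,98]))
P=W[m>0];A_=np.c_[P[:,:2],np.ones(len(P))];print('plane',np.linalg.lstsq(A_,P[:,2],rcond=None)[0])
m=(W[...,2]>.115)&(abs(L[...,1]+.155)<.03);m[:,:250]=0;print('knob',W[m].min(0),W[m].max(0),m.sum())
E
```

```text
49.98 tcp [0.4979 0.0112 0.2213] f [ 0.35 -0.1   0.23] op 0.04
51.3 tcp [0.4977 0.0112 0.3589] f [-0.23 -0.12 -0.59] op 0.04
hood top ((1.3024940490722656, -18.892486572265625), (125.53022766113281, 261.9114074707031), 0.07486366480588913) 0.1446270281537247 [0.14304952 0.14617138]
plane [0.00076111 0.00030467 0.1442298 ]
knob [ 0.47487833 -0.1548837   0.11503447] [ 0.50022693 -0.13181316  0.14582208] 481
```

View pics/h5.png

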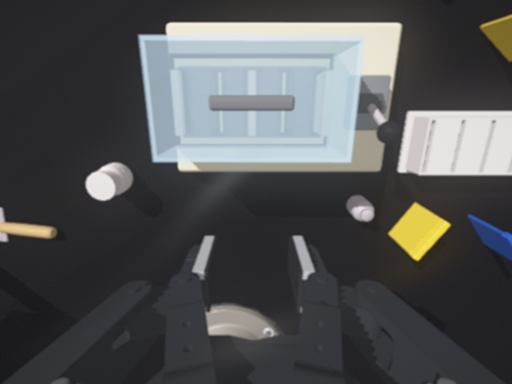

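The hood top is level at 0.1446 m and square to the reader; the y value mixes in the knob at (387,131). Next I push the lever over with closed fingers.

```bash
python3 - <<'E'
from pick import *
loc=lambda x,y:O+Rm2@[x,y]
print('knob exp',loc(-.036,-.113))
env.grip(0,40)
tz=.118+env.nose_length
s=loc(-.085,-.115)
env.reach([*s,.30],q(A));print(env.movel([*s,tz],.12,stop_force=6));st()
print(env.movel([*loc(-.05,-.115),tz],.08,stop_force=15));st()
print(env.movel([*loc(.03,-.115),tz],.06,stop_force=15));st()
x=env.get_state()['tcp_pos'];print('loc',(x[:2]-O)@Rm2)
p,d=camera('scene');crop(p,150,90,350,250,4,'l1.png')
E
```

```text
knob exp [ 0.48184476 -0.1467021 ]
False
54.84 tcp [ 0.434  -0.1547  0.1913] f [-0.24  0.18  0.03] op -0.0
False
55.42 tcp [ 0.4684 -0.1502  0.1904] f [ 0.43 -0.75 -0.88] op 0.0001
True
56.42 tcp [ 0.5307 -0.1423  0.1893] f [-1.62  0.52  0.96] op -0.0
loc [ 0.01305232 -0.11473989]
```

View pics/l1.png

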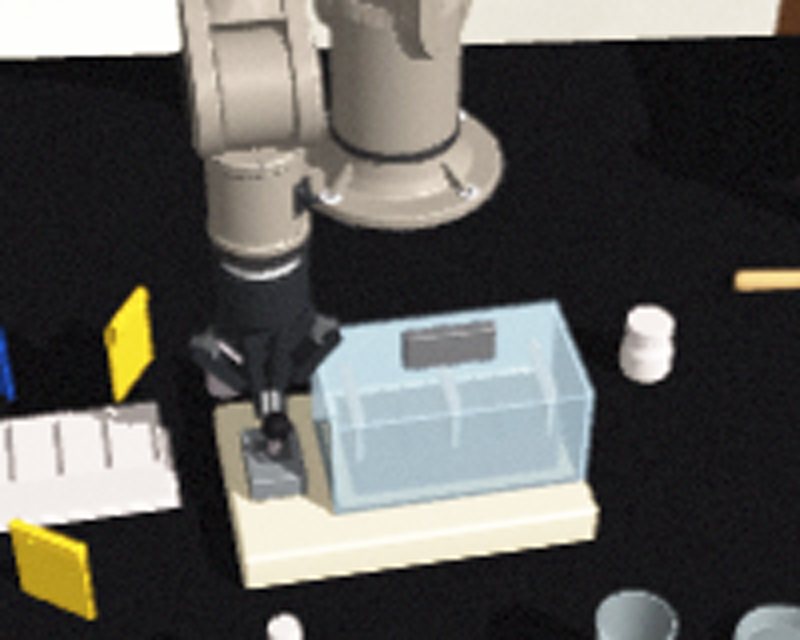

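The push stopped at tool local x 0.013, as predicted for a fully thrown lever, with the knob now beyond the fingers. I'll back off, rise, and check everything.

```bash
python3 - <<'E'
from pick import *
loc=lambda x,y:O+Rm2@[x,y]
z0=env.get_state()['tcp_pos'][2]
env.movel([*loc(-.05,-.115),z0],.1);env.movel([*loc(-.05,-.115),.32],.2)
env.reach([.42,-.02,.38],q(A));st();look('f1')
z=np.load('f1.npz');p,d,C=z['p'],z['d'],(z['K'],z['R'],z['t']);W=cloud(C,d);L=(W[...,:2]-O)@Rm2
m=(abs(W[...,2]-.144)<.006)&(abs(L[...,0])<.1)&(L[...,1]>-.075)&(L[...,1]<.2)
print('hood top (seat at 0,42)',cv2.minAreaRect((L[m]*1000).astype(np.float32)),np.median(W[m][:,2]))
m=(W[...,2]>.1)&(abs(L[...,1]+.113)<.03)&(abs(L[...,0])<.08);Q=L[m]
print('knob loc',Q.min(0),Q.max(0),W[m][:,2].max(),m.sum())
env.reach([.30,-.45,.35],q(A))
p,d=camera('top');np.savez('topf.npz',p=p,d=d);cv2.imwrite('pics/topf.png',cv2.resize(p[60:330,60:450],None,fx=2,fy=2))
C=cam('top');W=cloud(C,d);L=(W[...,:2]-O)@Rm2
m=(abs(W[...,2]-.144)<.006)&(abs(L[...,0])<.1)&(L[...,1]>-.075)&(L[...,1]<.2)
print('top: hood',cv2.minAreaRect((L[m]*1000).astype(np.float32)))
m=(W[...,2]>.1)&(abs(L[...,1]+.113)<.03)&(abs(L[...,0])<.08);print('top: knob',L[m].min(0),L[m].max(0),W[m][:,2].max())
E
```

```text
58.71 tcp [ 0.4196 -0.0201  0.3794] f [ 0.25  0.08 -0.71] op 0.0002
hood top (seat at 0,42) ((1.2582244873046875, 42.71272277832031), (126.53783416748047, 223.17892456054688), 0.06694017350673676) 0.14463370112749205
knob loc [ 0.01559593 -0.1230349 ] [ 0.04939633 -0.09907514] 0.14272830154610666 664
top: hood ((1.4346427917480469, 40.01209259033203), (222.36346435546875, 126.97549438476562), 89.91019439697266)
top: knob [ 0.01279444 -0.12621561] [ 0.04745594 -0.10154159] 0.15126398620940584
```

View pics/f1.png

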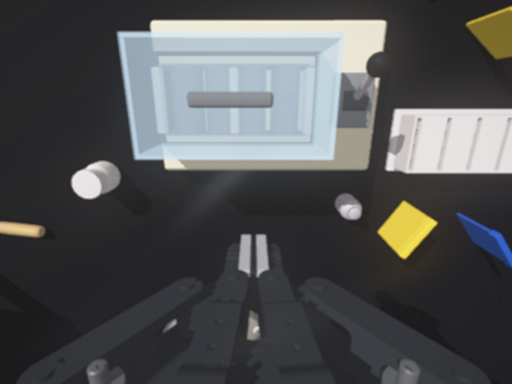

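View pics/topf.png

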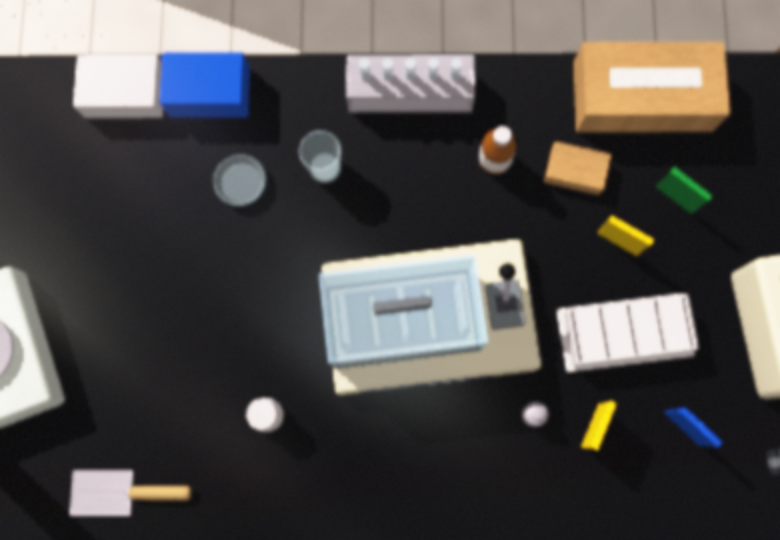

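Both cameras agree: the hood is within about 2 mm of the seat, and the knob centre is at local x of about +0.035 m, which puts the lever near 0.98–1.0 rad. The bystanders are where they were, so I'm handing in.

```bash
python3 -c "
from cell import job,env
job.job_done();print(env.get_state()['time'])"
```

```text
the job is handed in; nothing more can be done
the job is handed in; nothing more can be done
```

The job is done and handed in, at about 60 s of the 210 s allowed. The hand-in gave no verdict. I moved the three plates that were in the rack into bays 5, 3 and 1, set the hood over them and threw the lever.

- **Plates:** they stand upright with tops at 0.125 m and are within about 1.5 mm of the bay centres. I measured this before the hood went on.
- **Hood:** it sits level with its top at about 0.1446 m, square to within 0.01 rad and about 1.5–2.5 mm from the seat centre.
- **Lever:** the knob is at reader x of about +0.035 m, which puts the lever at about 0.98–1.0 rad.
- **Other things on the bench:** by eye, comparing top views, the bystanders and the coloured look-alikes are where they were. I did not measure them.
- **Disagreement:** the wrist and top cameras differed by 2–3 mm in y throughout. I used averages of the two, and nothing failed on account of it.

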